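# Snap the lid onto a new sharps tub

### The job

Get the new sharps tub ready for use: set the loose lid squarely on the tub, between the upstands at its two ends, then press the lid down at each end until that end's spring clip snaps over its edge, so that the lid is fully home and level under both clips. The tub stands on a soft pad and sinks under the hand, so press by feel, no harder than a firm thumb (a clip gives at 10 to 16 N, the lid cracks at 30 N), ease off once the snap has passed, and leave the dish, the tip box and the tube rack where they are.

Things in the scene. Friction and masses are not known exactly. Their poses are not given: they have to be found in the camera images.
- lid: Loose white plastic lid, about 0.12 kg, lying upright on its skirt. Flange 104 (its x) x 150 (its y) x 4 mm; under it a skirt 18 mm deep, 89 x 128 mm outside, that goes into the tub's mouth. Same after a half turn. Origin: centre of the skirt's lower edge, z up; flange top at 22 mm. It cracks if forced down on the tub with more than 30 N.
- lid_chute (a point): Point on the lid's middle axis, 42 mm above the lid's origin, inside its open drop chute: a box of upright walls on the middle of the flange, 40 mm (lid's x) by 56 mm (y), 30 mm high, rim 52 mm above the lid's origin. The lid is carried by it, gripped across its 40 mm.
- lid_land_left (a point): Centre of the flat thumb land on the flange's top face at the lid's +y end, 52 mm from the lid's middle, 22 mm above the lid's origin. The bare land reaches from 28 to 66 mm along the lid's y and 20 mm either side of its middle line.
- lid_land_right (a point): The same thumb land at the lid's -y end.
- tub: Yellow plastic sharps tub, open, 104 mm (its x) by 150 mm (its y), mouth 92 x 138 mm. Origin: centre of its underside, 32 mm above the bench, z up; rim 100 mm above it. It stands in a steel bracket screwed to the bench, on a soft damping-foam pad, and sinks under the hand: some 1.8 N per mm, at most 9 mm, and rises again when let go.
- tub_seat (a point): Centre of the tub's mouth at rim height, axes as the tub's. A lid fully home has its origin 18 mm below this point and its flange top 4 mm above it. The lid's y axis goes along the tub's y axis, either way round. Just laid on, it rests on the slopes of both hooks, about 13 mm above home, its skirt 5 mm in the mouth (side play 2 mm).
- tub_end (a point): Middle of the tub's +y end at rim height, 75 mm from point tub_seat. Here, and likewise at the -y end, two fixed upstands 18 mm wide (centres 36 mm either side of the middle) reach 28 mm above the rim, flared at the top; 152 mm apart from end to end, they locate the lid endwise with 1 mm play. The clip stands between them.
- clip_left (a joint): Spring clip at the tub's +y end: a tongue 32 mm wide outside the end wall, pivoted 54 mm below the rim, its hook pointing in over the lid's edge (sloped top to 18 mm above the rim, nose 6 mm inboard of the tongue). Rad: 0 upright at rest, positive bent outward, about 0.07 at the snap; near 0 both before pressing and once snapped.
- clip_right (a joint): The same clip at the -y end. Pressing a land down, the tub sinks, the clip bends out and the push climbs to a peak of 10 to 16 N after some 9 to 16 mm; then the hook jumps over the lid's edge, the push drops at once by about half and that end falls to the rim, a firm stop. Snapped at one end only, the lid slopes, its other land about 9 mm above home.
- dish: Bystander: closed clear culture dish, 63 mm across, 14 mm high, flat on the bench. Origin at the centre of its underside.
- tip_box: Bystander: yellow pipette-tip box with clear lid, 85 x 122 x 57 mm. Origin at the centre of its underside.
- tube_rack: Bystander: white rack with capped sample tubes, 70 x 130 mm, 76 mm high. Origin at the centre of its underside.
Mind the look-alikes: they are no part of the job. There is more than one size of the part that bears tub; the job needs the smallest.

How it is judged:
On the way:
1. the lid lies square on the tub, on top of both hooks, not yet pressed home (horizontal distance between lid and tub below 0.008 m and angle between the y axis of lid and the y axis of tub, either way round below 0.08 rad and z of lid in the frame of tub_seat between -0.012 and -0.002 m), for 0.1 s.
At the end, for the whole second after the job is handed in: The lid is fully home on the tub: within 1.5 mm of its seat on the rim, level within 0.02 rad, square and centred (5 mm, 0.05 rad), both clips back within 0.025 rad of upright over its edge, lid at rest and let go (z of lid in the frame of tub_seat below -0.0165 m and angle between lid's own z axis and vertical below 0.02 rad and horizontal distance between lid and tub below 0.005 m and angle between the y axis of lid and the y axis of tub, either way round below 0.05 rad and value of joint each of clip_left, clip_right below 0.025 rad and linear speed of lid below 0.02 m/s); the robot touches nothing.
It fails at once if a thumb land pushed with more than 30 N by the fingers: the lid cracks (contact force between the fingers and lid above 30 N and horizontal distance between the grasp point and lid_chute above 0.025 m).
It fails at once if the lid rammed against the tub while held (over 70 N of contact between them) (contact force between lid and tub above 70 N and contact force between the fingers and lid above 10 N).
It fails at once if the culture dish moved more than 20 mm (distance of dish from where it was at the start of the episode above 0.02 m).
It fails at once if the tip box moved more than 20 mm (distance of tip_box from where it was at the start of the episode above 0.02 m).
It fails at once if the tube rack moved more than 20 mm (distance of tube_rack from where it was at the start of the episode above 0.02 m).
It also fails if it takes over 72 s, if anything falls off the work surface, if the arm or the gripper's body presses on something with over 40 N, if the wrist force passes 120 N, or if a joint passes its speed limit or range.

### The arm

A 7-joint arm with a two-finger parallel gripper is mounted at the origin on the work surface. World frame = base frame: x ahead of the robot, y to its left, z up, the work surface at z = 0. Lengths are in m, angles in rad, forces in N, time in s.
With the tool pointing down it reaches from about 0.35 to 0.9 m from the base axis. Payload 7.2 kg.
Tool frame: the origin (TCP) lies at the very end of the fingers, on their centre line; the grasp point (between the pads) lies 19 mm behind it (ctrl.grip_depth is the distance from the TCP to the grasp point, in m); y points along the fingers, z is the direction in which the jaws open and shut, and the axes are right-handed (so a half turn about y gives the same grasp; the last joint's range is limited). The gripper opens to 88 mm and grips with 3 to 60 N. Pads are 20 mm wide; open, the fingers measure 115 mm over their backs; the gripper's body (75 mm by 178 mm) begins 61 mm behind the grasp point.
Start: joints at [1.138, 0.411, -0.013, 1.596, 0.006, 1.134, -0.082], TCP at [0.223, -0.584, 0.223] pointing down, gripper open.
Joint ranges: [-2.95, 2.95], [-0.29, 1.99], [-1.47, 1.44], [0.14, 2.54], [-1.03, 4.17], [0.13, 1.85], [-2.86, 2.86]. Speed limits (rad/s): [2.39, 2.39, 3.01, 3.01, 3.14, 3.14, 3.14].

### API

Orientations are given as a unit quaternion [w, x, y, z].
In Python, from workcell import ctrl gives the robot as it stands.
- The arm moves only by the shell command python3 -m inch 'ROWS'. ROWS is a JSON object of lists of equal length, an entry for each row: "fingers": the gripper command: -1 is shut, 1 is fully open, values between are in proportion; "linear": the shift along the tool's x, y, z in m, a list of three; "yaw": the turn about the tool's y in rad. In form: {"fingers": [fingers, ...], "linear": [[dx, dy, dz], ...], "yaw": [yaw, ...]}. A call has 1 to 10 rows; each row is the pose to reach, as a shift and turn from the pose commanded when the call began, along the tool's axes at that moment; what a row does not reach only later rows make up. A row lasts 1/12 s, in which the tool goes at most 41.7 mm and 7.16 degrees, less where a joint would pass 70% of its speed; a pose out of reach is approached as far as the arm can. A call with a gripper value outside its range is refused whole. The fingers move at their own pace and stop on an object; the grip force is fixed at half the most. Time passes only in rows, so rows that repeat a pose let the fingers close. It gives the time, the measured TCP pose, the force and the opening at its end, in the units of the state.
- ctrl.get_obs(): the state, without advancing time (a new reading comes with each control period).
- ctrl.capture(name): name is "side" or "top"; returns a dict with "frame" (420x560x3 uint8, red, green, blue), "depth" (420x560 float32, m along the optical axis (not along the pixel's ray), 0 where there is no reading), "K" (3x3 intrinsics, pixels), "R" (3x3) and "t" (3): a world point X has camera coordinates R X + t. Camera axes: x right, y down, z forward; pixel columns grow to the right and rows downward; lengths in m; the calibration is good to about 2 mm. A picture is of the moment at which its call begins.
- ctrl.job_done(): hands the job in, once; it reports no verdict.
Trained networks look in the newest picture that a camera, given by its name, has taken for a name from the list of things; names that differ only in an ending like _2 or _b are one class to them, and where a whole thing is asked for, a point or a joint stands for the part that bears it (a point fixed in the world has none). Each returns a list of dicts, best first, with "conf" (0 to 1); they miss things now and then, are a little off and sometimes report something else, mostly with a low value. They report only what shows in the picture. A call takes as long as a camera call. They do not tell look-alikes from the thing itself.
- ctrl.find_in(camera, query): "pixel" ([column, row] in pixels, amid what is visible of it).
- ctrl.silhouettes(camera, query): "pixels" (420x560 bool, what is visible of it) and "pixel" ([column, row] in pixels, amid what is visible of it).
The state is a dict: "clock": time; "joint_pos": joint angles; "joint_vel": joint speeds; "tau": joint torques, N m; "position": TCP position; "tcp_rot": TCP orientation; "wrist_force": force on the tool from outside, world axes, zero at the start; "moment": the same for the moment, N m; "width": opening from 0.0 (shut) to 1.0 (fully open).
Only numpy, scipy, OpenCV 4.12 (cv2) and the standard library are available. Lean on these libraries where they do the work, as an engineer would, in place of code of your own. Each camera call takes 0.05 s, during which the arm holds its last target. There are 200 camera calls.

## Working session

There is one attempt and no reset: what is moved stays moved. The work goes in short steps, Python scripts to look and compute and a shell command to move; the robot and the scene stay as the last step left them, time stands still between calls to the robot, and variables do not carry over. Pictures are saved under pics/ and viewed, about 8 in all and at most 12, crops included, and the job is handed in when it is done.

```bash
ls; mkdir -p pics; cat > h.py <<'E'
import numpy as np, cv2
from workcell import ctrl
def world(c,mask=None):
    d=c["depth"]; v,u=np.mgrid[:420,:560]
    K=c["K"]; p=np.stack([(u-K[0,2])/K[0,0]*d,(v-K[1,2])/K[1,1]*d,d],-1)
    return (p-c["t"])@c["R"]
def save(c,n): cv2.imwrite("pics/"+n,c["frame"][...,::-1])
E
python3 - <<'E'
from h import *
for n in ("top","side"):
    c=ctrl.capture(n); save(c,n+"0.png"); W=world(c); np.save(n+"W.npy",W)
    print(n,"cam",-c["R"].T@c["t"], c["K"][0,0])
    for q in ("lid","tub","dish","tip_box","tube_rack"):
        for r in ctrl.silhouettes(n,q):
            m=r["pixels"]; P=W[m&(c["depth"]>0)]
            if len(P): print(q,round(r["conf"],2),np.round(r["pixel"]),m.sum(),np.round(np.percentile(P,2,0),3),np.round(np.percentile(P,98,0),3))
o=ctrl.get_obs(); print(o)
E
```

```text
pics
top cam [0.38571831 0.14625506 1.66361154] 527.7972946727443
lid 0.56 [370. 213.] 1610 [ 0.442 -0.231  0.003] [ 0.578 -0.081  0.052]
lid 0.52 [242. 208.] 2026 [0.461 0.149 0.028] [0.577 0.306 0.154]
lid 0.2 [268. 126.] 1099 [0.733 0.099 0.02 ] [0.831 0.217 0.064]
tub 0.86 [244. 207.] 2063 [0.461 0.15  0.027] [0.578 0.309 0.155]
tub 0.78 [222. 310.] 3946 [0.168 0.188 0.037] [0.308 0.393 0.205]
tub 0.76 [115. 197.] 4021 [0.506 0.493 0.04 ] [0.639 0.698 0.202]
tub 0.46 [369. 214.] 1644 [ 0.442 -0.234  0.   ] [ 0.578 -0.083  0.052]
dish 0.61 [322. 221.] 304 [ 0.455 -0.033  0.007] [0.509 0.021 0.022]
tip_box 0.61 [269. 127.] 1194 [ 0.732  0.096 -0.   ] [0.837 0.222 0.064]
tube_rack 0.56 [365. 125.] 1068 [ 0.739 -0.206  0.001] [ 0.813 -0.076  0.081]
side cam [0.45482628 1.03404006 1.00499589] 451.57729232649905
lid 0.77 [277. 160.] 933 [ 0.443 -0.224  0.001] [ 0.577 -0.074  0.052]
tub 0.94 [378. 244.] 6063 [0.168 0.189 0.043] [0.31  0.402 0.201]
tub 0.91 [266. 229.] 2906 [0.457 0.143 0.004] [0.577 0.315 0.153]
dish 0.69 [286. 192.] 193 [ 0.451 -0.03   0.003] [0.496 0.028 0.017]
tip_bo
[... 195 characters left out ...]
[ 0.577 -0.076  0.052]
{'clock': 0.6, 'joint_pos': array([ 1.13777693,  0.41110531, -0.01273513,  1.59619915,  0.00560717,
        1.13430227, -0.08220133]), 'joint_vel': array([ 0.0007389 , -0.00086317, -0.00116719, -0.00034705,  0.00141519,
       -0.00040761,  0.00122968]), 'tau': array([-1.26303188e-03, -5.87430203e+01,  6.39547650e-01, -2.91278082e+01,
       -5.39273699e-02,  1.04611434e-02, -2.45618992e-05]), 'position': array([ 0.22299536, -0.58386663,  0.22265034]), 'tcp_rot': array([-0.12828869,  0.12827946, -0.69536601,  0.69537939]), 'wrist_force': array([ 0.32445825, -0.43793598,  0.09485538]), 'moment': array([ 0.01229736, -0.02212151,  0.01202908]), 'width': 1.000237903819344}
```

```bash
python3 - <<'E'
from h import *
a=cv2.imread("pics/top0.png"); cv2.imwrite("pics/top_crop.png",cv2.resize(a[80:360,60:460],None,fx=2,fy=2,interpolation=cv2.INTER_CUBIC))
a=cv2.imread("pics/top0.png")[155:260,200:420]; cv2.imwrite("pics/close.png",cv2.resize(a,None,fx=3.6,fy=3.6,interpolation=cv2.INTER_CUBIC))
W=np.load("topW.npy")
def rect(n,box,zlo,zhi):
    x0,x1,y0,y1=box
    m=(W[...,0]>x0)&(W[...,0]<x1)&(W[...,1]>y0)&(W[...,1]<y1)&(W[...,2]>zlo)&(W[...,2]<zhi)
    P=W[m]; c,s,a=cv2.minAreaRect((P[:,:2]*1000).astype(np.float32)); print(n,m.sum(),np.round(c,1),np.round(s,1),a,"z med",np.median(P[:,2]))
rect("flange",(.4,.62,-.27,-.05),.014,.03)
rect("chute",(.4,.62,-.27,-.05),.042,.06)
rect("rim",(.43,.61,.12,.34),.122,.14)
rect("posts",(.43,.61,.12,.34),.142,.17)
E
```

```text
flange 1320 [ 510.2 -156.2] [104. 152.] 31.07962989807129 z med 0.022452672825813026
chute 97 [ 510.7 -156.6] [40.1 56.9] 29.68077278137207 z med 0.050127448282128007
rim 360 [518.5 226.9] [104.3 159.5] 12.800469398498535 z med 0.1316771853104452
posts 127 [518.3 227.1] [ 89.6 166.5] 12.669191360473633 z med 0.15140442801704773
```

View pics/top_crop.png

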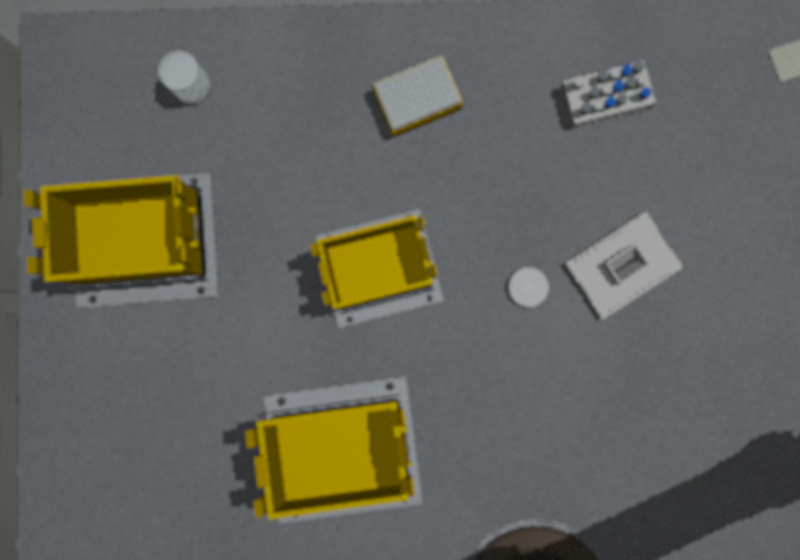

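View pics/close.png

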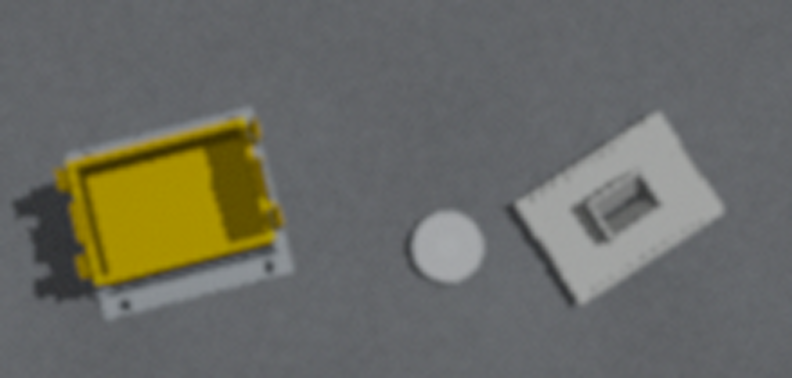

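Look-alikes: the tubs are at (115,197), (222,310) and (244,207) in the top picture. The first two are about 205 mm long, and (244,207) is about 104 x 155 mm, so that is the one. There is only one lid, at (370,213). The close crop shows the small tub open with its upstands and clips, and the lid upright with its chute on top, 104 x 152 mm. The dish lies between them.

```bash
cat >> h.py <<'E'
from scipy.spatial.transform import Rotation as Ro
def plan(x,y,z,ang):
    "tool z to lie along world angle ang (deg) mod 180; prints linear shift in tool axes, yaw"
    o=ctrl.get_obs(); R=Ro.from_quat(o["tcp_rot"],scalar_first=True).as_matrix()
    d=R.T@(np.array([x,y,z])-o["position"])
    cur=np.degrees(np.arctan2(R[1,2],R[0,2])); dw=(ang-cur+90)%180-90
    print("pos",np.round(o["position"],4),"axes x",np.round(R[:,0],3),"y",np.round(R[:,1],3),"zdir",round(cur,2))
    print("linear",np.round(d,4),"yaw",round(np.radians(dw)*np.sign(R[2,1]),4),"F",np.round(o["wrist_force"],2),"w",round(o["width"],3),"t",o["clock"],"q7",round(o["joint_pos"][6],2))
E
python3 -c "
from h import *
plan(.5104,-.1564,.15,30.7)"
```

```text
pos [ 0.223  -0.5839  0.2227] axes x [-0.934 -0.357 -0.   ] y [ 0. -0. -1.] zdir -69.09
linear [-0.421   0.0726 -0.2968] yaw 1.3998 F [ 0.32 -0.44  0.09] w 1.0 t 0.6 q7 -0.08
```

```bash
python3 -m inch '{"fingers":[1,1,1,1,1,1,1,1,1,1],"linear":[[-0.03,0.004,-0.02],[-0.06,0.01,-0.042],[-0.09,0.015,-0.063],[-0.12,0.02,-0.085],[-0.15,0.025,-0.106],[-0.18,0.03,-0.127],[-0.21,0.035,-0.148],[-0.24,0.04,-0.17],[-0.27,0.045,-0.19],[-0.3,0.05,-0.212]],"yaw":[0.11,0.22,0.33,0.44,0.55,0.66,0.77,0.88,0.99,1.1]}'
python3 -c "
from h import *
plan(.5104,-.1564,.11,30.7)"
```

```text
clock: 1.43
position: [0.4285, -0.2775, 0.1728]
tcp_rot: [0.256, -0.256, -0.659, 0.659]
wrist_force: [0.3, -0.0, 0.7]
width: 1.002
pos [ 0.4285 -0.2775  0.1728] axes x [-0.738  0.675 -0.001] y [ 0.001 -0.001 -1.   ] zdir -132.44
linear [ 0.0213  0.0628 -0.1447] yaw 0.2942 F [ 0.35 -0.03  0.67] w 1.002 t 1.4333 q7 -1.83
```

The wrist would pass its range at the tub with this grasp, so I'll use the half-turned one.

```bash
python3 -m inch '{"fingers":[1,1,1,1,1,1,1,1,1,1],"linear":[[0.002,0,-0.015],[0.004,0,-0.03],[0.006,0,-0.045],[0.008,0,-0.06],[0.01,0,-0.075],[0.012,0,-0.09],[0.014,0,-0.105],[0.017,0,-0.12],[0.02,0,-0.135],[0.021,0,-0.145]],"yaw":[-0.12,-0.24,-0.36,-0.48,-0.6,-0.72,-0.84,-0.96,-1.08,-1.2]}'
python3 -m inch '{"fingers":[1,1,1,1,1,1,1,1,1,1],"linear":[[0,0,0],[0,0,0],[0,0,0],[0,0,0],[0,0,0],[0,0,0],[0,0,0],[0,0,0],[0,0,0],[0,0,0]],"yaw":[-0.12,-0.24,-0.36,-0.48,-0.6,-0.72,-0.84,-0.96,-1.08,-1.2]}'
python3 -m inch '{"fingers":[1,1,1,1,1],"linear":[[0,0,0],[0,0,0],[0,0,0],[0,0,0],[0,0,0]],"yaw":[-0.12,-0.24,-0.36,-0.45,-0.45]}'
python3 -c "
from h import *
plan(.5104,-.1564,.09,30.7)"
```

```text
clock: 2.27
position: [0.51, -0.1556, 0.1728]
tcp_rot: [0.166, -0.165, 0.688, -0.687]
wrist_force: [-0.5, 0.1, 1.2]
width: 1.006
clock: 3.1
position: [0.5093, -0.1573, 0.1728]
tcp_rot: [0.524, -0.524, 0.474, -0.475]
wrist_force: [-0.3, -0.7, -0.4]
width: 1.002
clock: 3.52
position: [0.5092, -0.1574, 0.1727]
tcp_rot: [0.617, -0.617, 0.346, -0.346]
wrist_force: [-0.7, -0.4, 0.8]
width: 0.998
pos [ 0.5092 -0.1574  0.1727] axes x [ 0.521 -0.854  0.   ] y [ 0.  0. -1.] zdir 31.39
linear [-0.0002  0.0827  0.0015] yaw 0.012 F [-0.7  -0.37  0.78] w 0.998 t 3.5167 q7 0.53
```

```bash
python3 -m inch '{"fingers":[1,1,1,1,1,1,1,1],"linear":[[0,0.02,0.001],[0,0.045,0.0015],[0,0.07,0.0015],[0,0.095,0.0015],[0,0.12,0.0015],[0,0.135,0.0015],[0,0.144,0.0015],[0,0.144,0.0015]],"yaw":[0.006,0.012,0.012,0.012,0.012,0.012,0.012,0.012]}'
python3 -m inch '{"fingers":[-1,-1,-1,-1,-1,-1,-1,-1],"linear":[[0,0,0],[0,0,0],[0,0,0],[0,0,0],[0,0,0],[0,0,0],[0,0,0],[0,0,0]],"yaw":[0,0,0,0,0,0,0,0]}'
python3 -c "
from h import *
plan(.5104,-.1564,.028,30.7)"
```

```text
clock: 4.18
position: [0.5094, -0.1561, 0.027]
tcp_rot: [-0.613, 0.614, -0.353, 0.351]
wrist_force: [0.5, -0.3, -0.1]
width: 1.004
clock: 4.85
position: [0.5107, -0.1564, 0.0289]
tcp_rot: [0.614, -0.614, 0.351, -0.351]
wrist_force: [0.4, 0.2, 2.2]
width: 0.454
pos [ 0.5107 -0.1564  0.0289] axes x [ 0.507 -0.862  0.   ] y [ 0.001 -0.    -1.   ] zdir 30.49
linear [-0.0002  0.0009 -0.0003] yaw -0.0037 F [0.45 0.25 2.23] w 0.454 t 4.85 q7 0.38
```

```bash
python3 -m inch '{"fingers":[-1,-1,-1,-1,-1,-1,-1,-1,-1,-1],"linear":[[0,-0.005,0],[0,-0.015,0],[0,-0.035,0],[0,-0.06,0],[0,-0.09,0],[0,-0.12,0],[0,-0.15,0],[0,-0.175,0],[0,-0.195,0],[0,-0.2,0]],"yaw":[0,0,0,0,0,0,0,0,0,0]}'
python3 - <<'E'
from h import *
plan(.5184,.2270,.23,12.75)
E
```

```text
clock: 5.68
position: [0.5119, -0.1564, 0.2328]
tcp_rot: [0.614, -0.614, 0.349, -0.353]
wrist_force: [-0.2, -0.2, -0.4]
width: 0.449
pos [ 0.5119 -0.1564  0.2328] axes x [ 0.508 -0.862  0.004] y [ 0.005 -0.002 -1.   ] zdir 30.5
linear [-0.327   0.0021  0.2002] yaw 0.3098 F [-0.21 -0.22 -0.41] w 0.449 t 5.6833 q7 0.56
```

```bash
python3 -m inch '{"fingers":[-1,-1,-1,-1,-1,-1,-1,-1,-1,-1],"linear":[[-0.012,0,0.007],[-0.04,0,0.024],[-0.07,0,0.043],[-0.1,0,0.061],[-0.13,0,0.08],[-0.16,0,0.098],[-0.19,0,0.116],[-0.22,0,0.135],[-0.25,0,0.153],[-0.28,0,0.171]],"yaw":[0.03,0.06,0.09,0.12,0.15,0.18,0.21,0.24,0.27,0.29]}'
python3 - <<'E'
from h import *
plan(.5184,.2270,.23,12.75)
E
```

```text
clock: 6.52
position: [0.515, 0.173, 0.228]
tcp_rot: [-0.556, 0.557, -0.437, 0.436]
wrist_force: [0.4, 0.3, -1.0]
width: 0.454
pos [0.515 0.173 0.228] axes x [ 0.238 -0.971  0.   ] y [-0.001 -0.001 -1.   ] zdir 13.78
linear [-0.0516 -0.002   0.0162] yaw 0.018 F [ 0.43  0.29 -1.  ] w 0.454 t 6.5167 q7 -0.39
```

```bash
python3 -m inch '{"fingers":[-1,-1,-1,-1,-1,-1],"linear":[[-0.02,0,0.006],[-0.035,0,0.011],[-0.044,0,0.013],[-0.046,0,0.014],[-0.046,0,0.014],[-0.046,0,0.014]],"yaw":[0.01,0.014,0.014,0.014,0.014,0.014]}'
python3 - <<'E'
from h import *
plan(.5184,.2270,.17,12.75)
for n in ("top","side"):
    c=ctrl.capture(n); save(c,n+"1.png"); W=world(c)
    for zl,zh,nm in ((.203,.24,"flange"),(.12,.14,"rim")):
        m=(abs(W[...,0]-.52)<.1)&(abs(W[...,1]-.23)<.12)&(W[...,2]>zl)&(W[...,2]<zh)
        P=W[m]; r=cv2.minAreaRect((P[:,:2]*1000).astype(np.float32)); print(n,nm,m.sum(),np.round(r[0],1),np.round(r[1],1),round(r[2],2),np.median(P[:,2]))
E
python3 - <<'E'
import cv2,numpy as np
a=cv2.imread("pics/side1.png")[130:300,170:400]; b=cv2.imread("pics/top1.png")[140:280,160:330]
a=cv2.resize(a,None,fx=2.3,fy=2.3); b=cv2.resize(b,(270,222))
p=np.zeros((391,800,3),np.uint8); p[:a.shape[0],:a.shape[1]]=a[:391,:530]; p[:222,530:]=b; cv2.imwrite("pics/v3.png",p)
E
```

```text
clock: 7.02
position: [0.5184, 0.2182, 0.2283]
tcp_rot: [-0.553, 0.554, -0.44, 0.44]
wrist_force: [1.0, 0.7, -1.4]
width: 0.46
pos [0.5184 0.2182 0.2283] axes x [ 0.225 -0.974  0.001] y [-0.001 -0.001 -1.   ] zdir 13.01
linear [-0.0086  0.0582  0.002 ] yaw 0.0045 F [ 0.95  0.68 -1.41] w 0.46 t 7.0167 q7 -0.49
top flange 210 [513.5 215.2] [ 64.4 171.9] 31.96 0.22112656743576736
top rim 27 [471.9 283.6] [72.1 35.3] 51.52 0.13133108834434737
side flange 1423 [517.2 221.8] [104.3 152.1] 13.2 0.22110313116498675
side rim 371 [517.6 233.2] [104.  162.4] 12.7 0.13029133165505802
```

View pics/v3.png

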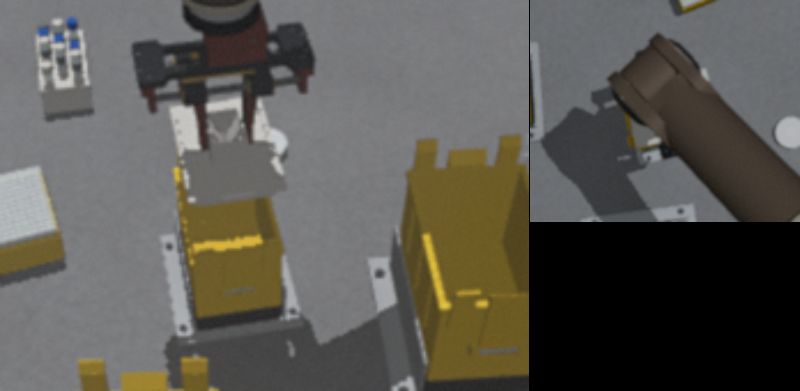

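```bash
python3 - <<'E'
from h import *
c=ctrl.capture("side"); W1=world(c); W0=np.load("sideW.npy"); WT=np.load("topW.npy")
def f(W,nm,cx,cy,zl,zh):
    m=(abs(W[...,0]-cx)<.1)&(abs(W[...,1]-cy)<.12)&(W[...,2]>zl)&(W[...,2]<zh)
    P=W[m]; r=cv2.minAreaRect((P[:,:2]*1000).astype(np.float32)); print(nm,m.sum(),np.round(r[0],1),np.round(r[1],1),round(r[2],2),np.round(np.median(P[:,2]),4))
f(W0,"side0 lid flange",.51,-.156,.016,.03)
f(W0,"side0 chute",.51,-.156,.046,.06)
for a,b in((.126,.137),(.142,.17),(.152,.17)):
    f(W0,"side0 tub",.518,.227,a,b); f(WT,"top0 tub",.518,.227,a,b)
f(W1,"side now flange",.518,.222,.215,.226)
f(W1,"side now chute",.518,.222,.24,.26)
plan(.5184,.2270,.17,12.75)
E
```

```text
side0 lid flange 683 [ 509.9 -152.5] [107.  156.6] 30.7 0.0211
side0 chute 64 [ 509.6 -151. ] [42.5 59.4] 31.56 0.0499
side0 tub 428 [518.2 229.7] [104.4 166.2] 12.78 0.1311
top0 tub 303 [518.9 225.2] [104.3 155.9] 12.8 0.1317
side0 tub 219 [518.5 228.5] [ 89.8 170.9] 12.97 0.1483
top0 tub 127 [518.3 227.1] [ 89.6 166.5] 12.67 0.1514
side0 tub 70 [518.5 228.3] [ 89.  170.9] 12.74 0.1567
top0 tub 63 [518.5 227. ] [ 89.  165.9] 12.83 0.1576
side now flange 1220 [517.3 221.2] [104.7 154.5] 12.97 0.2209
side now chute 222 [517.2 221.6] [59.3 61.4] 11.33 0.2478
pos [0.5186 0.2181 0.2286] axes x [ 0.224 -0.975  0.001] y [ 0.    -0.001 -1.   ] zdir 12.96
linear [-0.0087  0.0586  0.0018] yaw 0.0037 F [-0.    0.08 -1.18] w 0.451 t 7.1667 q7 -0.49
```

```bash
python3 -m inch '{"fingers":[-1,-1,-1,-1,-1,-1,-1,-1],"linear":[[-0.004,0.01,0.001],[-0.008,0.02,0.002],[-0.008,0.03,0.002],[-0.008,0.04,0.002],[-0.008,0.048,0.002],[-0.008,0.055,0.002],[-0.008,0.055,0.002],[-0.008,0.055,0.002]],"yaw":[0.002,0.004,0.004,0.004,0.004,0.004,0.004,0.004]}'
python3 - <<'E'
from h import *
plan(.5184,.2270,.16,12.75)
c=ctrl.capture("side"); save(c,"s2.png"); W=world(c)
P=W[(abs(W[...,0]-.518)<.1)&(abs(W[...,1]-.227)<.12)&(W[...,2]>.12)&(W[...,2]<.21)]
a=np.radians(12.8); ex=np.array([np.cos(a),np.sin(a)]); ey=np.array([-ex[1],ex[0]])
q=(P[:,:2]-[.518,.227]); q=np.c_[q@ex,q@ey,P[:,2]]*1000
F=q[(q[:,2]>162)&(q[:,2]<172)]; r=cv2.minAreaRect(F[:,:2].astype(np.float32)); print("flange",len(F),np.round(r[0],1),np.round(r[1],1),r[2],np.median(F[:,2]))
a=cv2.resize(c["frame"][150:290,220:360][...,::-1],(600,600),interpolation=cv2.INTER_CUBIC); cv2.imwrite("pics/v4.png",a)
E
```

```text
clock: 7.83
position: [0.5183, 0.2278, 0.1732]
tcp_rot: [-0.553, 0.553, -0.441, 0.441]
wrist_force: [0.9, 0.2, -0.7]
width: 0.452
pos [0.5183 0.2278 0.1732] axes x [ 0.222 -0.975  0.   ] y [-0.001 -0.    -1.   ] zdir 12.85
linear [ 0.0008  0.0132 -0.0001] yaw 0.0017 F [ 0.89  0.21 -0.69] w 0.452 t 7.8333 q7 -0.55
flange 1167 [-0.1  4. ] [104.3 153.5] 0.1844457983970642 165.78179961698171
```

View pics/v4.png

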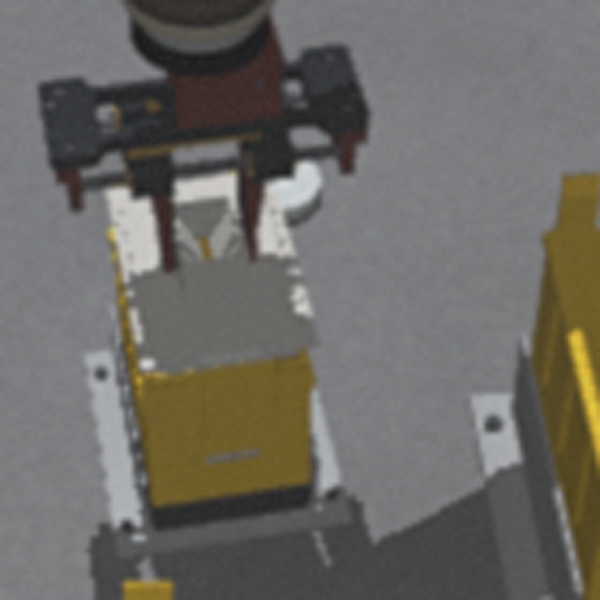

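```bash
python3 - <<'E'
from h import *
c=ctrl.capture("side"); W1=world(c); W0=np.load("sideW.npy"); WT=np.load("topW.npy")
a=np.radians(12.8); ex=np.array([np.cos(a),np.sin(a)]); ey=np.array([-ex[1],ex[0]])
def q(W,o=(.518,.227)):
    d=W[...,:2]-np.array(o); return np.stack([d@ex,d@ey,W[...,2]],-1).reshape(-1,3)*1000
def e(n,Q,zl,zh,xl,xh,s):
    m=(Q[:,2]>zl)&(Q[:,2]<zh)&(Q[:,0]>xl)&(Q[:,0]<xh)&(Q[:,1]*s>50)&(Q[:,1]*s<110)
    v=np.sort(Q[m,1]); print(n,zl,zh,xl,xh,"n",m.sum(),np.round(np.percentile(v,[0,5,50,95,100]),1) if m.sum() else "")
for nm,W in(("side0",W0),("top0",WT)):
    Q=q(W)
    for s in(1,-1):
        for zl,zh in((150,158),(157,165)):
            for xl,xh in((-48,-24),(24,48)): e(nm,Q,zl,zh,xl,xh,s)
Q=q(W1)
for s in(1,-1):
    for xl,xh in((-48,-24),(24,48)): e("flange",Q,160,172,xl,xh,s)
    
E
```

```text
side0 150 158 -48 -24 n 12 [82.3 82.3 83.4 85.6 86.1]
side0 150 158 24 48 n 11 [81.3 81.3 83.8 85.4 85.6]
side0 157 165 -48 -24 n 9 [83.4 83.5 85.6 86.6 86.7]
side0 157 165 24 48 n 6 [83.4 83.5 85.3 86.5 86.6]
side0 150 158 -48 -24 n 20 [-84.3 -80.7 -77.  -72.3 -70.2]
side0 150 158 24 48 n 23 [-81.  -80.3 -74.7 -71.6 -71.3]
side0 157 165 -48 -24 n 6 [-79.7 -79.3 -77.4 -76.7 -76.7]
side0 157 165 24 48 n 10 [-79.9 -79.6 -77.1 -74.4 -73.8]
top0 150 158 -48 -24 n 10 [75.9 76.2 78.6 82.2 82.4]
top0 150 158 24 48 n 12 [75.9 76.  78.  81.4 82.1]
top0 157 165 -48 -24 n 7 [78.8 79.  80.7 82.7 82.8]
top0 157 165 24 48 n 9 [77.5 77.6 79.7 82.2 82.8]
top0 150 158 -48 -24 n 6 [-83.1 -83.1 -77.9 -76.5 -76.2]
top0 150 158 24 48 n 6 [-80.3 -80.  -78.6 -77.1 -76.8]
top0 157 165 -48 -24 n 11 [-83.1 -82.7 -80.3 -78.2 -78.1]
top0 157 165 24 48 n 8 [-83.  -82.8 -81.6 -80.  -79.5]
flange 160 172 -48 -24 n 96 [50.9 52.6 65.9 79.7 88.3]
flange 160 172 24 48 n 100 [50.8 51.8 66.8 81.  88.6]
flange 160 172 -48 -24 n 9 [-69.7 -69.6 -65.7 -54.6 -53. ]
flange 160 172 24 48 n 31 [-70.9 -68.5 -57.3 -51.  -50.5]
```

Against the posts in the same camera, the lid is centred to within about 0.5 mm and 0.2°. Next I'll lower it by feel.

```bash
python3 -m inch '{"fingers":[-1,-1,-1,-1,-1,-1,-1,-1],"linear":[[0.0005,0.002,0.0003],[0.0005,0.004,0.0003],[0.0005,0.006,0.0003],[0.0005,0.008,0.0003],[0.0005,0.010,0.0003],[0.0005,0.012,0.0003],[0.0005,0.013,0.0003],[0.0005,0.013,0.0003]],"yaw":[0,0,0,0,0,0,0,0]}'
```

```text
clock: 8.6
position: [0.5187, 0.2274, 0.1603]
tcp_rot: [-0.553, 0.553, -0.441, 0.441]
wrist_force: [-0.4, 0.6, -0.1]
width: 0.45
```

```bash
python3 -m inch '{"fingers":[-1,-1,-1,-1,-1],"linear":[[0,0.001,0],[0,0.002,0],[0,0.003,0],[0,0.004,0],[0,0.004,0]],"yaw":[0,0,0,0,0]}'
```

```text
clock: 9.02
position: [0.5188, 0.2274, 0.1564]
tcp_rot: [-0.553, 0.553, -0.441, 0.441]
wrist_force: [0.1, 0.8, -0.5]
width: 0.454
```

```bash
python3 -m inch '{"fingers":[-1,-1,-1,-1],"linear":[[0,0.0007,0],[0,0.0014,0],[0,0.002,0],[0,0.002,0]],"yaw":[0,0,0,0]}'
```

```text
clock: 9.35
position: [0.5191, 0.2274, 0.1547]
tcp_rot: [0.553, -0.553, 0.441, -0.441]
wrist_force: [-0.0, 0.1, -1.0]
width: 0.456
```

```bash
python3 -m inch '{"fingers":[-1,-1,-1,-1],"linear":[[0,0.0007,0],[0,0.0014,0],[0,0.002,0],[0,0.002,0]],"yaw":[0,0,0,0]}'; python3 - <<'E'
from h import *
for i in range(3): ctrl.capture("side"); plan(.5184,.2270,.16,12.75)
E
```

```text
clock: 9.68
position: [0.5191, 0.2275, 0.1529]
tcp_rot: [0.553, -0.553, 0.441, -0.441]
wrist_force: [-1.1, -1.7, 2.9]
width: 0.451
pos [0.5191 0.2275 0.1529] axes x [ 0.222 -0.975  0.   ] y [ 0.001  0.    -1.   ] zdir 12.84
linear [ 0.0003 -0.0071 -0.0008] yaw 0.0016 F [ 0.39 -1.21  3.  ] w 0.457 t 9.7333 q7 -0.57
pos [0.5191 0.2275 0.1528] axes x [ 0.222 -0.975  0.   ] y [ 0.  0. -1.] zdir 12.84
linear [ 0.0003 -0.0072 -0.0008] yaw 0.0015 F [-0.19 -0.56  4.01] w 0.451 t 9.7833 q7 -0.57
pos [0.5191 0.2275 0.1528] axes x [ 0.222 -0.975  0.   ] y [ 0.  0. -1.] zdir 12.84
linear [ 0.0003 -0.0072 -0.0008] yaw 0.0016 F [ 0.48 -0.93  3.37] w 0.454 t 9.8333 q7 -0.57
```

```bash
python3 -m inch '{"fingers":[0.2,0.2,0.2,0.2,0.2,0.2],"linear":[[0,0,0],[0,0,0],[0,0,0],[0,0,0],[0,0,0],[0,0,0]],"yaw":[0,0,0,0,0,0]}'
python3 -m inch '{"fingers":[0.2,0.2,0.2,0.2,0.2,0.2],"linear":[[0,-0.008,0],[0,-0.02,0],[0,-0.035,0],[0,-0.05,0],[0,-0.06,0],[0,-0.06,0]],"yaw":[0,0,0,0,0,0]}'
python3 - <<'E'
from h import *
plan(.5184,.2270,.16,12.75)
c=ctrl.capture("side"); W=world(c)
a=np.radians(12.8); ex=np.array([np.cos(a),np.sin(a)]); ey=np.array([-ex[1],ex[0]])
d=W[...,:2]-np.array([.518,.227]); q=np.stack([d@ex,d@ey,W[...,2]],-1)*1000
f=c["frame"].astype(int); white=(f.max(-1)-f.min(-1)<40)
m=white&(abs(q[...,0])<60)&(abs(q[...,1])<90)&(q[...,2]>135)&(q[...,2]<160)
F=q[m]; r=cv2.minAreaRect(F[:,:2].astype(np.float32)); print("flange",len(F),np.round(r[0],1),np.round(r[1],1),r[2])
A=np.c_[F[:,:2],np.ones(len(F))]; k=F[:,2]<152; s=np.linalg.lstsq(A[k],F[k,2],rcond=None)[0]; print("plane tilt x,y mrad",s[:2]*1000,"z",s[2])
cv2.imwrite("pics/v5.png",cv2.resize(c["frame"][150:290,220:360][...,::-1],(600,600),interpolation=cv2.INTER_CUBIC))
E
```

```text
clock: 10.33
position: [0.5188, 0.2275, 0.1525]
tcp_rot: [-0.553, 0.553, -0.441, 0.441]
wrist_force: [0.4, 0.4, 0.7]
width: 0.601
clock: 10.83
position: [0.5201, 0.2283, 0.2157]
tcp_rot: [0.554, -0.551, 0.44, -0.442]
wrist_force: [0.7, 0.1, 0.3]
width: 0.6
pos [0.5201 0.2283 0.2157] axes x [ 0.222 -0.975 -0.001] y [ 0.004  0.002 -1.   ] zdir 12.84
linear [ 0.001   0.0557 -0.0022] yaw 0.0016 F [0.71 0.09 0.32] w 0.6 t 10.8333 q7 -0.52
flange 1381 [0.7 5.1] [104.6 161. ] 0.024534812197089195
plane tilt x,y mrad [1.06980151 2.12277451] z 146.82255408085535
```

View pics/v5.png

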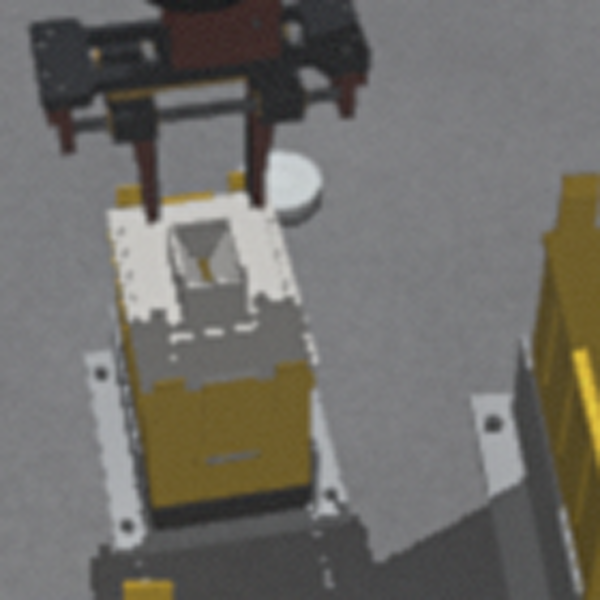

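The picture shows the lid level and between the upstands at both ends: near posts at about (165,385) and (285,370), far posts at (125,190) and (235,180). It rests on the hooks with flange top z about 147 mm. Next I'll shut the fingers and press the +y land.

```bash
python3 -m inch '{"fingers":[-1,-1,-1,-1,-1,-1,-1,-1],"linear":[[-0.01,0,-0.0005],[-0.025,0,-0.001],[-0.04,0,-0.002],[-0.05,0,-0.002],[-0.051,0,-0.002],[-0.051,0,-0.002],[-0.051,0,-0.002],[-0.051,0,-0.002]],"yaw":[0,0,0,0,0,0,0,0]}'
python3 -c "
from h import *
plan(.5071,.2779,.152,12.8)"
```

```text
clock: 11.55
position: [0.5059, 0.2758, 0.2124]
tcp_rot: [-0.552, 0.553, -0.441, 0.441]
wrist_force: [-0.3, -0.8, -0.8]
width: 0.034
pos [0.5059 0.2758 0.2124] axes x [ 0.221 -0.975  0.001] y [-0.    -0.001 -1.   ] zdir 12.78
linear [-0.0018  0.0604  0.0016] yaw -0.0003 F [-0.26 -0.83 -0.84] w 0.034 t 11.55 q7 -0.62
```

```bash
python3 -m inch '{"fingers":[-1,-1,-1,-1,-1,-1,-1,-1],"linear":[[-0.001,0.01,0.001],[-0.0015,0.025,0.0015],[-0.0015,0.04,0.0015],[-0.0015,0.05,0.0015],[-0.0015,0.057,0.0015],[-0.0015,0.06,0.0015],[-0.0015,0.06,0.0015],[-0.0015,0.06,0.0015]],"yaw":[0,0,0,0,0,0,0,0]}'
```

```text
clock: 12.22
position: [0.5069, 0.2787, 0.153]
tcp_rot: [0.553, -0.553, 0.441, -0.441]
wrist_force: [-0.6, 0.8, 0.3]
width: 0.005
```

```bash
python3 -m inch '{"fingers":[-1,-1,-1,-1],"linear":[[0,0.0015,0],[0,0.003,0],[0,0.004,0],[0,0.004,0]],"yaw":[0,0,0,0]}'
```

```text
clock: 12.55
position: [0.5068, 0.2785, 0.1487]
tcp_rot: [0.553, -0.553, 0.441, -0.441]
wrist_force: [0.1, 0.3, -0.1]
width: 0.004
```

```bash
python3 -m inch '{"fingers":[-1,-1,-1,-1],"linear":[[0,0.0015,0],[0,0.003,0],[0,0.004,0],[0,0.004,0]],"yaw":[0,0,0,0]}'
```

```text
clock: 12.88
position: [0.5071, 0.2786, 0.1449]
tcp_rot: [0.553, -0.553, 0.441, -0.441]
wrist_force: [1.2, -0.9, 3.3]
width: 0.003
```

```bash
python3 -m inch '{"fingers":[-1,-1,-1,-1],"linear":[[0,0.001,0],[0,0.002,0],[0,0.003,0],[0,0.003,0]],"yaw":[0,0,0,0]}'
```

```text
clock: 13.22
position: [0.5074, 0.2784, 0.1421]
tcp_rot: [0.553, -0.552, 0.441, -0.441]
wrist_force: [0.6, -1.1, 7.1]
width: 0.006
```

```bash
python3 -m inch '{"fingers":[-1,-1,-1],"linear":[[0,0.001,0],[0,0.002,0],[0,0.002,0]],"yaw":[0,0,0]}'
```

```text
clock: 13.47
position: [0.5076, 0.2783, 0.1404]
tcp_rot: [0.553, -0.552, 0.441, -0.442]
wrist_force: [-0.4, -2.2, 8.7]
width: 0.006
```

```bash
python3 -m inch '{"fingers":[-1,-1,-1],"linear":[[0,0.001,0],[0,0.0015,0],[0,0.0015,0]],"yaw":[0,0,0]}'
```

```text
clock: 13.72
position: [0.5077, 0.2783, 0.1391]
tcp_rot: [0.553, -0.552, 0.44, -0.442]
wrist_force: [0.7, -2.0, 9.2]
width: 0.005
```

```bash
python3 -m inch '{"fingers":[-1,-1,-1],"linear":[[0,0.001,0],[0,0.0015,0],[0,0.0015,0]],"yaw":[0,0,0]}'
```

```text
clock: 13.97
position: [0.5079, 0.2782, 0.1378]
tcp_rot: [0.553, -0.552, 0.44, -0.442]
wrist_force: [0.5, -2.5, 10.4]
width: -0.0
```

```bash
python3 -m inch '{"fingers":[-1,-1,-1],"linear":[[0,0.001,0],[0,0.001,0],[0,0.001,0]],"yaw":[0,0,0]}'
```

```text
clock: 14.22
position: [0.508, 0.2781, 0.1369]
tcp_rot: [0.553, -0.552, 0.44, -0.442]
wrist_force: [0.8, -3.6, 11.7]
width: 0.006
```

```bash
python3 -m inch '{"fingers":[-1,-1,-1],"linear":[[0,0.001,0],[0,0.001,0],[0,0.001,0]],"yaw":[0,0,0]}'
```

```text
clock: 14.47
position: [0.5081, 0.2781, 0.136]
tcp_rot: [0.553, -0.552, 0.44, -0.442]
wrist_force: [0.5, -3.1, 12.3]
width: 0.005
```

```bash
python3 -m inch '{"fingers":[-1,-1,-1],"linear":[[0,0.001,0],[0,0.001,0],[0,0.001,0]],"yaw":[0,0,0]}'
```

```text
clock: 14.72
position: [0.5075, 0.279, 0.1344]
tcp_rot: [0.553, -0.552, 0.441, -0.441]
wrist_force: [-0.1, -0.5, 5.6]
width: 0.008
```

The left clip snapped: the push fell from 12.3 to 5.6 N at once. I'll ease off, rise and go to the other land.

```bash
python3 -m inch '{"fingers":[-1,-1,-1,-1,-1,-1,-1,-1],"linear":[[0,-0.005,0],[0,-0.015,0],[0,-0.03,0],[0,-0.045,0],[0,-0.06,0],[0,-0.075,0],[0,-0.08,0],[0,-0.08,0]],"yaw":[0,0,0,0,0,0,0,0]}'
python3 -m inch '{"fingers":[-1,-1,-1,-1,-1,-1],"linear":[[0.02,0,0],[0.045,0,0],[0.07,0,0],[0.09,0,0],[0.103,0,0],[0.103,0,0]],"yaw":[0,0,0,0,0,0]}'
python3 -c "
from h import *
plan(.5301,.1765,.152,12.8)
c=ctrl.capture('side'); cv2.imwrite('pics/v6.png',cv2.resize(c['frame'][170:290,220:340][...,::-1],(600,600),interpolation=cv2.INTER_CUBIC))"
```

```text
clock: 15.38
position: [0.5071, 0.279, 0.2152]
tcp_rot: [0.553, -0.552, 0.441, -0.441]
wrist_force: [0.5, 0.6, 0.5]
width: 0.002
clock: 15.88
position: [0.5301, 0.1742, 0.2124]
tcp_rot: [-0.551, 0.553, -0.442, 0.442]
wrist_force: [0.5, 0.1, 0.3]
width: 0.002
pos [0.5301 0.1742 0.2124] axes x [ 0.218 -0.976  0.002] y [-0.002 -0.002 -1.   ] zdir 12.58
linear [-0.0023  0.0604  0.0006] yaw -0.0038 F [0.46 0.14 0.3 ] w 0.002 t 15.8833 q7 -0.42
```

View pics/v6.png

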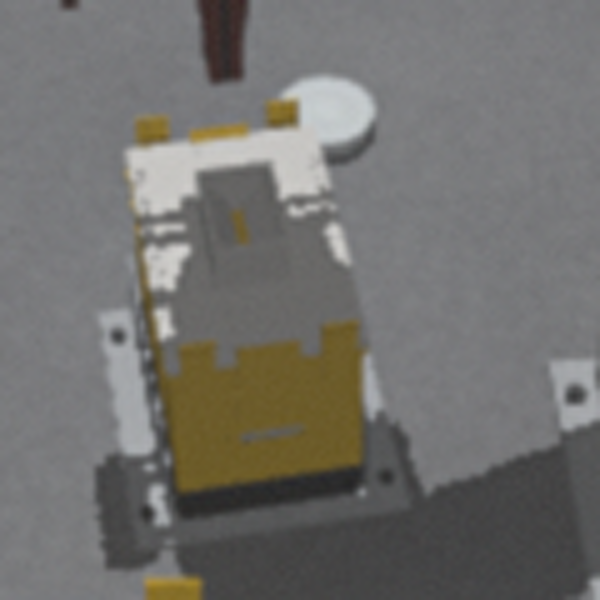

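The near (+y) end now sits low, with the hook over its edge between the posts at (270,350). The far end is still high. Now the right land.

```bash
python3 -m inch '{"fingers":[-1,-1,-1,-1,-1,-1,-1,-1],"linear":[[-0.001,0.01,0.0005],[-0.002,0.025,0.0005],[-0.0023,0.04,0.0005],[-0.0023,0.05,0.0005],[-0.0023,0.058,0.0005],[-0.0023,0.062,0.0005],[-0.0023,0.064,0.0005],[-0.0023,0.064,0.0005]],"yaw":[-0.004,-0.004,-0.004,-0.004,-0.004,-0.004,-0.004,-0.004]}'
```

```text
clock: 16.6
position: [0.5295, 0.1808, 0.1494]
tcp_rot: [-0.554, 0.554, -0.44, 0.44]
wrist_force: [0.7, 0.7, 0.6]
width: 0.004
```

```bash
python3 -m inch '{"fingers":[-1,-1,-1,-1],"linear":[[0,0.0015,0],[0,0.003,0],[0,0.004,0],[0,0.004,0]],"yaw":[0,0,0,0]}'
```

```text
clock: 16.93
position: [0.5297, 0.1804, 0.1457]
tcp_rot: [0.554, -0.554, 0.44, -0.44]
wrist_force: [-0.1, -0.5, -0.7]
width: 0.006
```

```bash
python3 -m inch '{"fingers":[-1,-1,-1,-1],"linear":[[0,0.001,0],[0,0.002,0],[0,0.003,0],[0,0.003,0]],"yaw":[0,0,0,0]}'
```

```text
clock: 17.27
position: [0.5298, 0.1804, 0.1429]
tcp_rot: [0.554, -0.554, 0.44, -0.44]
wrist_force: [-1.1, -1.3, 3.2]
width: 0.008
```

```bash
python3 -m inch '{"fingers":[-1,-1,-1,-1,-1,-1],"linear":[[0,-0.004,0],[0.004,-0.004,0],[0.004,-0.003,0],[0.004,-0.001,0],[0.004,0,0],[0.004,0,0]],"yaw":[0,0,0,0,0,0]}'
```

```text
clock: 17.77
position: [0.5308, 0.1761, 0.1426]
tcp_rot: [-0.554, 0.554, -0.44, 0.44]
wrist_force: [0.2, -1.5, 4.7]
width: 0.004
```

```bash
python3 -m inch '{"fingers":[-1,-1,-1,-1],"linear":[[0,0.001,0],[0,0.002,0],[0,0.003,0],[0,0.003,0]],"yaw":[0,0,0,0]}'
```

```text
clock: 18.1
position: [0.5309, 0.1763, 0.14]
tcp_rot: [0.554, -0.554, 0.44, -0.44]
wrist_force: [-0.3, -2.5, 6.5]
width: 0.006
```

```bash
python3 -m inch '{"fingers":[-1,-1,-1],"linear":[[0,0.001,0],[0,0.0015,0],[0,0.0015,0]],"yaw":[0,0,0]}'
```

```text
clock: 18.35
position: [0.531, 0.1763, 0.1387]
tcp_rot: [0.554, -0.554, 0.44, -0.44]
wrist_force: [-0.3, -2.8, 8.0]
width: 0.002
```

```bash
python3 -m inch '{"fingers":[-1,-1,-1],"linear":[[0,0.001,0],[0,0.001,0],[0,0.001,0]],"yaw":[0,0,0]}'
```

```text
clock: 18.6
position: [0.531, 0.1763, 0.1378]
tcp_rot: [0.554, -0.554, 0.439, -0.44]
wrist_force: [-0.5, -3.3, 8.4]
width: 0.006
```

```bash
python3 -m inch '{"fingers":[-1,-1,-1],"linear":[[0,0.001,0],[0,0.0015,0],[0,0.0015,0]],"yaw":[0,0,0]}'
```

```text
clock: 18.85
position: [0.5311, 0.1762, 0.1364]
tcp_rot: [0.554, -0.553, 0.439, -0.44]
wrist_force: [0.5, -3.6, 9.1]
width: 0.004
```

```bash
python3 -m inch '{"fingers":[-1,-1,-1],"linear":[[0,0.001,0],[0,0.001,0],[0,0.001,0]],"yaw":[0,0,0]}'
```

```text
clock: 19.1
position: [0.5311, 0.1762, 0.1355]
tcp_rot: [0.554, -0.553, 0.439, -0.44]
wrist_force: [-1.1, -2.6, 10.2]
width: 0.003
```

```bash
python3 -m inch '{"fingers":[-1,-1,-1],"linear":[[0,0.001,0],[0,0.001,0],[0,0.001,0]],"yaw":[0,0,0]}'
```

```text
clock: 19.35
position: [0.5307, 0.1766, 0.1339]
tcp_rot: [0.554, -0.554, 0.44, -0.44]
wrist_force: [0.4, -0.7, 3.7]
width: 0.005
```

The right clip snapped too: 10.2 to 3.7 N, with the flange at home height. I'll ease off, move aside and check.

```bash
python3 -m inch '{"fingers":[-1,-1,-1,-1,-1,-1,-1,-1],"linear":[[0,-0.005,0],[0,-0.015,0],[0,-0.03,0],[0,-0.05,0],[0,-0.075,0],[0,-0.1,0],[0,-0.12,0],[0,-0.12,0]],"yaw":[0,0,0,0,0,0,0,0]}'
python3 -m inch '{"fingers":[-1,-1,-1,-1,-1,-1,-1,-1,-1],"linear":[[0.02,0,-0.01],[0.05,0,-0.02],[0.08,0,-0.03],[0.11,0,-0.04],[0.14,0,-0.05],[0.17,0,-0.06],[0.2,0,-0.06],[0.22,0,-0.06],[0.22,0,-0.06]],"yaw":[0,0,0,0,0,0,0,0,0]}'
python3 - <<'E'
from h import *
a=np.radians(12.8); ex=np.array([np.cos(a),np.sin(a)]); ey=np.array([-ex[1],ex[0]])
im=[]
for n,(r0,c0) in (("side",(165,215)),("top",(140,180))):
    c=ctrl.capture(n); W=world(c); im.append(cv2.resize(c["frame"][r0:r0+125,c0:c0+125][...,::-1],(400,400),interpolation=cv2.INTER_CUBIC))
    d=W[...,:2]-np.array([.518,.227]); q=np.stack([d@ex,d@ey,W[...,2]],-1)*1000
    f=c["frame"].astype(int); w=(f.max(-1)-f.min(-1)<40)
    m=w&(abs(q[...,0])<56)&(abs(q[...,1])<85)&(q[...,2]>125)&(q[...,2]<148)
    F=q[m]; r=cv2.minAreaRect(F[:,:2].astype(np.float32)); print(n,len(F),np.round(r[0],1),np.round(r[1],1),round(r[2],2))
    k=(abs(F[:,0])<46)&(abs(F[:,1]-2)<66)&((abs(F[:,0])>24)|(abs(F[:,1])>34)); F=F[k]; A=np.c_[F[:,:2],np.ones(len(F))]; s=np.linalg.lstsq(A,F[:,2],rcond=None)[0]; print(" tilt mrad",np.round(s[:2]*1000,1),"z",round(s[2],1))
    for q_ in("dish","tip_box","tube_rack"):
        for x in ctrl.silhouettes(n,q_)[:1]: print(q_,np.round(x["pixel"]),x["pixels"].sum())
cv2.imwrite("pics/v7.png",np.hstack(im))
E
```

```text
clock: 20.02
position: [0.5318, 0.1782, 0.2584]
tcp_rot: [0.556, -0.552, 0.439, -0.441]
wrist_force: [-0.1, 1.4, -0.0]
width: 0.006
clock: 20.77
position: [0.5219, -0.0564, 0.2531]
tcp_rot: [-0.552, 0.553, -0.442, 0.442]
wrist_force: [0.7, -0.5, 0.0]
width: 0.002
side 1360 [0.8 3.5] [162.2 104.4] 89.91
 tilt mrad [-2.9  2.9] z 134.2
dish [286. 194.] 206
tip_box [178. 225.] 1263
tube_rack [201. 157.] 839
top 1611 [ 0.8 -2.2] [105.1 155.6] 0.05
 tilt mrad [-4.   0.9] z 134.8
dish [323. 221.] 306
tip_box [269. 127.] 1101
tube_rack [364. 125.] 1055
```

View pics/v7.png

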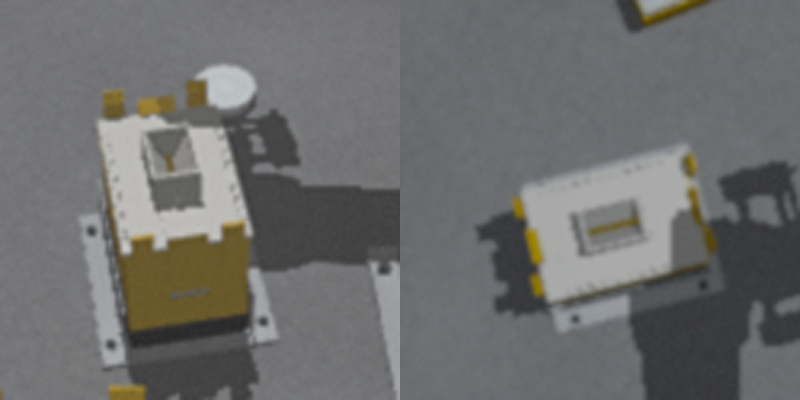

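```bash
python3 -c "
from workcell import ctrl
print(ctrl.job_done(), ctrl.get_obs()['clock'])"
```

```text
the job is handed in; nothing more can be done
the job is handed in; nothing more can be done
```

The lid is on the smallest tub, pressed home under both clips, and the job is handed in at about 21 s of the 72 s. No verdict was reported.

- **Placing:** I gripped the lid by its chute, lowered it between the upstands until I felt about 3.5 N, and let go. It lay level on both hooks before pressing.
- **Pressing:** The +y (left) land climbed to 12.3 N and dropped to 5.6 N at the snap. The -y (right) land climbed to 10.2 N and dropped to 3.7 N. I eased off straight after each snap.
- **Last checks:** Both cameras show the lid level within 5 mrad (limit 20) and turned less than 0.2° from the tub. Across its width it is within about 1 mm of centre. The gripper stood clear and the wrist read about zero force.
- **Bystanders:** The dish, tip box and tube rack are within 2 pixels of where they started.
- **Disagreements:**
  - The cameras put the flange top at 134.2 and 134.8 mm, not the nominal 136 mm. That is about the same bias, plus some, as they showed on the bare rim.
  - They differ by about 6 mm on the lid's lengthwise centre (+3.5 and -2.2 mm). I put this down to the side camera's known offset and to the clips and posts hiding the lid's ends, since the upstands allow only 1 mm of play.
- **Not measured:** I judged the clip angles by feel and from the pictures.

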